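Slacken the barrier-film roll by one ratchet notch

ROBOT

A 6-joint arm with a two-finger parallel gripper is mounted at the origin on the work surface. World frame = base frame: x ahead of the robot, y to its left, z up, the work surface at z = 0. Lengths are in mm, angles in degrees, forces in N, time in s.
With the tool pointing down it reaches from about 300 to 875 mm from the base axis. Payload 6.4 kg.
Tool frame: the origin (TCP) lies at the very end of the fingers, on their centre line; the grasp point (between the pads) lies 19 mm behind it; z points along the fingers, y is the direction in which the jaws open and shut (so a half turn about z gives the same grasp; the last joint's range is limited). The gripper opens to 88 mm and grips with 3 to 60 N. Pads are 18 mm wide; open, the fingers measure 123 mm over their backs; the gripper's body (75 mm by 187 mm) begins 45 mm behind the grasp point.
Start: joints at [-86.305, 10.359, 92.074, -0, 77.567, -11.82], TCP at [153.83, -554.056, 238.714] pointing down, gripper open.
Joint ranges: [-171.53, 171.53], [-51.25, 118.39], [17.06, 147.69], [-65.23, 245.23], [0, 150.52], [-178.68, 178.68]. Speed limits (degrees/s): [147.25, 147.25, 172.46, 180, 180, 180].

INTERFACE

Orientations are given as [roll, pitch, yaw] about the fixed x, y, z axes, in that order (R = Rz(yaw) Ry(pitch) Rx(roll)).
In Python, from station import r, imaging gives the robot as it stands.
- The arm moves only by the tool servo_tool, never from a script. Its argument "rows" is a list of rows, each an object with "dp": the shift along the tool's x, y, z in m, a list of three; "twist": the turn about the tool's z in degrees; "grip": the opening, from 0 (shut) to 1 (fully open). A call has 1 to 12 rows; each row is the pose to reach, as a shift and turn from the pose measured when the call began, along the tool's axes at that moment; what a row does not reach only later rows make up. A row lasts 1/10 s, in which the tool goes at most 50 mm and 8.59 degrees, less where a joint would pass 70% of its speed; a pose out of reach is approached as far as the arm can. A call with a gripper value outside its range is refused whole. The fingers move at their own pace and stop on an object; the grip force is fixed at half the most. Time passes only in rows, so rows that repeat a pose let the fingers close. It gives the time, the measured TCP pose, the force and the opening at its end, in the units of the state.
- r.observe(): the state, without advancing time (a new reading comes with each control period).
- imaging.camera(name): name is "side" or "top"; returns the picture (420x560x3 uint8, red, green, blue); there is no depth.
- imaging.camera_params(name): a dict with "fx", "fy", "cx", "cy" (pixels), "position" and "orientation" of the camera in the world. Camera axes: x right, y down, z forward; pixel columns grow to the right and rows downward; lengths in mm; the calibration is good to about 2 mm. A picture is of the moment at which its call begins. camera_params takes no time and is no camera call.
- r.job_done(): hands the job in, once; it reports no verdict.
The state is a dict: "t": time; "qpos": joint angles; "joint_velocities": joint speeds; "tau": joint torques, N m; "tcp_pos": TCP position; "eef_rot": TCP orientation; "contact_force": force on the tool from outside, world axes, zero at the start; "torque": the same for the moment, N m; "width": finger opening in mm.
Only numpy, scipy, OpenCV 4.12 (cv2) and the standard library are available. Lean on these libraries where they do the work, as an engineer would, in place of code of your own. Each camera call takes 0.05 s, during which the arm holds its last target. There are 200 camera calls.

TASK

The blue barrier-film roll on its steel stand is wound one notch too tight. With a fingertip, gently tip the red pawl up off the toothed brass wheel, push the star wheel backward by exactly one notch, then tip the pawl back so that it drops fully into the next tooth gap and locks the roll again. Do not grip or force anything, do not wind the roll tighter or let it run back past that notch, and leave everything else on the bench where it stands.

Things in the scene. Friction and masses are not known exactly. Their poses are not given: they have to be found in the camera images.
- film_stand: Fixed steel stand of the blue film roll, base plate 200 x 150 mm, two side plates 140 mm tall. Origin on the bench under the axle's middle, z up, y along the axle (125 mm up). From the middle towards +y: roll (radius 55, to y = 50), side plate (outer face y = 59), brass wheel (y 77 to 89), star wheel (y = 128). Backward: the wheels' top moves to the stand's -x, the side where the pawl is.
- wheel_hub (a point): Centre of the star wheel, on the axle, at (0, 128, 125) mm in the stand's frame. Six steel spokes, 9 mm thick, 60 degrees apart, each end in a black ball 22 mm across with its centre 70 mm from the axle. Between star and brass wheel are 28 mm. The brass ratchet wheel on the same axle has 12 teeth (a notch is 30 degrees), crest radius 48 mm.
- top_ball (a point): Centre of the star wheel's ball nearest the top at the start: with joint ratchet at 0 it is 15 degrees to the stand's +x side of straight up, and one notch back 15 degrees to the -x side. It turns with the wheel. Pushing it on its +x side towards the stand's -x turns the wheel backward.
- ratchet (a joint): Angle (rad) of roll, brass wheel and star wheel, one piece. 0: a tooth bears on the pawl in the first notch (starts 0 to 0.04). Negative is backward, one notch back is -0.524; positive winds tighter. The pawl, when down, blocks it from turning back. Stiff: 2 to 3 N at a ball; it does not coast and stays where it is left.
- pawl (a joint): Angle (rad) of the red pawl. About 0: nose fully in a tooth gap; grows as its lever tips to the stand's -x; above 0.2 the nose is clear; 0.70 is the stop. Beyond about 0.35 it falls to the stop and stays there by its weight, below 0.3 it falls on the wheel (under 1 N moves it). Wheel 0.1 rad short of a notch: it rests at 0.07, on a tooth's back; over 0.015 rad too far: at 0.16, on a crest.
- pawl_pin (a point): The fixed pin on which the pawl turns, parallel to the stand's y axis, at (-74, 83, 94) mm in the stand's frame. From it the nose points up to the brass wheel and the lever stands up. Lever and nose lie in the plane y = 83 mm.
- lever_tip (a point): Centre of the red ball, 18 mm across, on the end of the pawl's lever, 92 mm from the pin; it moves with the pawl. In the stand's frame: (-64, 83, 185) mm with the pawl down, (-125, 83, 170) at the stop. Below it the lever is a bar 7 mm thick, 10 mm wide in y. Free beside the lever: 24 mm to the side plate; all on its +x side above the teeth (z over 175 mm); all on its -x side.
- ink_orange: Orange ink: upright bottle with a white label and black nozzle cap, 34 mm across, 101 mm tall, origin at its foot; a bystander, not to be moved
- ink_red: Red ink: upright bottle with a white label and black nozzle cap, 34 mm across, 101 mm tall, origin at its foot; a bystander, not to be moved
- ink_green: Green ink: upright bottle with a white label and black nozzle cap, 34 mm across, 101 mm tall, origin at its foot; a bystander, not to be moved
- rinse_cup: black waisted rinse cup, 82 mm across the rim, 105 mm tall, origin at its foot; a bystander, not to be moved
- ink_caps: clear tray 55 x 105 mm with eight yellow ink caps, 26 mm tall, origin under its centre; a bystander, not to be moved
- tattoo_pen: black pen-shaped tattoo machine lying on the bench, 124 mm long, 31 mm thick, origin under its middle; a bystander, not to be moved
- balm_jar: white jar with a green lid, 64 mm across, 46 mm tall, origin at its foot; a bystander, not to be moved

How it is judged:
By the outcome, as a careful person would: the job done as asked, in the order asked, and still so for the second after the job is handed in, with the robot touching nothing.
It also fails if it takes over 58 s, if anything falls off the work surface, if the arm or the gripper's body presses on something with over 40 N, if the wrist force passes 120 N, or if a joint passes its speed limit or range.

## Working session

There is one attempt and no reset: what is moved stays moved. The work goes in short steps, Python scripts to look and compute and a tool call to move; the robot and the scene stay as the last step left them, time stands still between calls to the robot, and variables do not carry over. Pictures are saved under pics/ and viewed, about 8 in all and at most 12, crops included, and the job is handed in when it is done.

Besides the shell and the picture viewer there is one more tool, called after "Emit:" by a JSON object that holds its "api" and its "payload". servo_tool: Moves the arm, as the interface text tells. Its arguments: {"type":"object","properties":{"rows":{"type":"array","items":{"type":"object","properties":{"dp":{"type":"array","items":{"type":"number"}},"twist":{"type":"number"},"grip":{"type":"number"}}}}},"required":["rows"]}

```bash
ls; mkdir -p pics
python3 - <<'E'
from station import r, imaging
import cv2
print(r.observe())
for n in("side","top"):
    cv2.imwrite(f"pics/{n}0.png",imaging.camera(n)[:,:,::-1]); print(imaging.camera_params(n))
E
```

```text
pics
{'t': 0.0, 'qpos': array([-8.63038354e+01,  1.04019453e+01,  9.21308944e+01, -7.22100710e-04,
        7.75670629e+01, -1.18201972e+01]), 'joint_velocities': array([ 0.03633351, -0.05060229, -0.09778734,  0.08832314, -0.12854777,
        0.05279594]), 'tau': array([-1.10367171e-03, -4.33874345e+01, -3.41844857e+01,  7.02496665e-02,
        3.88093048e-02, -1.27388735e-04]), 'tcp_pos': array([ 153.7976469 , -553.49865646,  237.81605312]), 'eef_rot': array([-1.79902071e+02, -1.97742036e-02,  1.55165009e+01]), 'contact_force': array([ 0.2829592 , -0.52056676,  0.32890905]), 'torque': array([0.04606922, 0.00797947, 0.00966184]), 'width': 87.89086390054949}
{'fx': 450.83761237500323, 'fy': 450.83761237500323, 'cx': 292.5617819049451, 'cy': 213.84094157677367, 'position': array([334.02805931, 733.27725919, 956.44385245]), 'orientation': array([-136.38079127,   -0.26050011, -164.94373806])}
{'fx': 394.27768390358995, 'fy': 394.27768390358995, 'cx': 273.2389680062431, 'cy': 207.69063694512215, 'position': array([ 393.30313161,  -10.20349138, 1208.95592756]), 'orientation': array([-173.41669783,    0.64981626,  -91.0561135 ])}
```

View pics/side0.png

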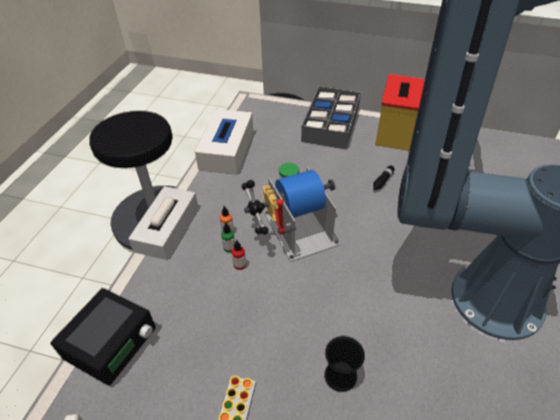

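View pics/top0.png

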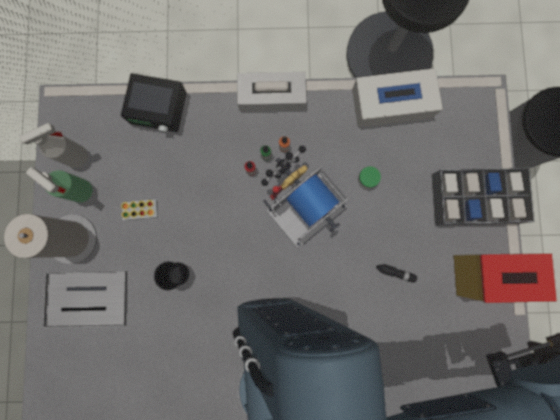

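The side view shows the stand around (295,210), with the red lever at (281,215) and the star balls at (240–265,185–235). In the top view the stand is around (305,205), the lever ball near (277,191) and the star near (285,165). I'll zoom in on both.

Run:
```python
import cv2,numpy as np
a=cv2.imread("pics/side0.png")[160:265,215:345]
b=cv2.imread("pics/top0.png")[130:250,235:355]
a=cv2.resize(a,None,fx=3.2,fy=3.2*1.0,interpolation=3)
a=cv2.resize(cv2.imread("pics/side0.png")[160:270,230:340],(400,400),interpolation=3)
b=cv2.resize(b,(400,400),interpolation=3)
cv2.imwrite("pics/z.png",np.hstack([a,b]))
```

```text
(no output)
```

View pics/z.png

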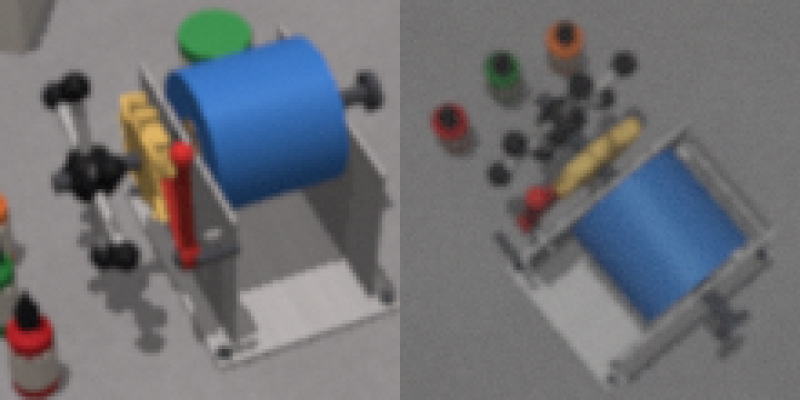

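The crop gives these points. In the side view the lever ball is at (181,153), the pin at (187,257), the hub at (93,170) and the base corners at (222,360) and (392,305). In the top view the lever ball is at (538,197) and the base corners at (505,240), (612,385) and (770,245). I'll solve x, y and yaw from these.

```bash
cat > h.py <<'E'
import numpy as np
from scipy.spatial.transform import Rotation as R
from scipy.optimize import least_squares
from station import r, imaging
def proj(n,p):
    c=imaging.camera_params(n); q=R.from_euler('xyz',c['orientation'],degrees=True).inv().apply(np.atleast_2d(p)-c['position'])
    return np.c_[c['fx']*q[:,0]/q[:,2]+c['cx'],c['fy']*q[:,1]/q[:,2]+c['cy']]
def s2w(s,p):
    return R.from_euler('z',s[2],degrees=True).apply(np.atleast_2d(p))+[s[0],s[1],0]
E
python3 - <<'E'
from h import *
S=lambda u,v:(230+u*110/400,160+v*110/400)
T=lambda u,v:(235+(u-400)*.3,130+v*.3)
a=15*np.pi/180
ball=lambda d:(70*np.sin(np.radians(d)),128,125+70*np.cos(np.radians(d)))
ob=[("side",S(181,153),(-64,83,185)),("side",S(187,257),(-74,83,94)),("side",S(93,170),(0,128,125)),
("side",S(222,362),(-100,75,0)),("side",S(392,303),(-100,-75,0)),
("top",T(538,197),(-64,83,185)),("top",T(505,240),(-100,75,0)),("top",T(612,385),(-100,-75,0)),("top",T(770,245),(100,-75,0))]
def f(s): return np.concatenate([proj(n,s2w(s,p))[0]-px for n,px,p in ob])
o=least_squares(f,[450,80,-40],loss='soft_l1')
print(o.x); print(f(o.x).reshape(-1,2).round(1))
s=o.x
for nm,p in dict(hub=(0,128,125),ball=ball(15),ball2=ball(-15),tip=(-64,83,185),pin=(-74,83,94),tipstop=(-125,83,170)).items():
    print(nm,s2w(s,p).round(1),proj("side",s2w(s,p)).round(1),proj("top",s2w(s,p)).round(1))
# red & dark blobs
import cv2
for n in("side","top"):
    h=cv2.cvtColor(cv2.imread(f"pics/{n}0.png"),cv2.COLOR_BGR2HSV)
    m=(((h[...,0]<6)|(h[...,0]>174))&(h[...,1]>150)&(h[...,2]>60)).astype('uint8')
    k,_,st,c=cv2.connectedComponentsWithStats(m)
    for i in range(1,k):
        if 3<st[i,4]<300: print(n,st[i],c[i].round(1))
for d in range(15,375,60): print(d,[((proj(n,s2w(s,ball(d)))[0]-o)*k+w).round(0) for n,o,k,w in(("side",(230,160),400/110,(0,0)),("top",(235,130),10/3,(400,0)))])
E
```

```text
[ 535.9877942  -107.12803776 -411.92929502]
[[-0.3  0.5]
 [ 0.1 -0.3]
 [-1.1  0.9]
 [-2.6  0. ]
 [ 0.7 -0.5]
 [-1.7 -0.4]
 [ 1.3  5.7]
 [ 0.1  0.1]
 [ 2.8  0.9]]
hub [[636.8 -28.2 125. ]] [[254.5 207.6]] [[282.4 165.6]]
ball [[647.9 -42.5 192.6]] [[250.5 183.9]] [[288.1 155.7]]
ball2 [[625.6 -13.9 192.6]] [[255.4 193.2]] [[277.4 164.2]]
tip [[561.9  -5.6 185. ]] [[279.5 202.6]] [[274.7 188.7]]
pin [[555.7   2.3  94. ]] [[281.6 230.4]] [[272.2 196.1]]
tipstop [[524.3  42.5 170. ]] [[289.2 223.9]] [[256.9 204. ]]
side [275 199  10  35 180] [279.6 215.8]
side [232 248  12  10  87] [237.6 252.4]
side [237 267   7   2   7] [240.  267.9]
side [233 379   5   5  21] [235.  381.2]
side [241 393   6   5  24] [243.7 395.1]
top [ 53 133   9   3  16] [ 57.3 133.9]
top [246 166   8   5  17] [249.7 168.2]
top [274 187   6   5  21] [276.  189.1]
top [ 59 188   6   4  16] [ 61.2 189.8]
top [149 203   2   2   4] [149.5 203.5]
top [141 212   2   2   4] [141.5 212.5]
15 [array([74., 87.]), array([577.,  86.])]
75 [array([56., 95.]), array([621.,  63.])]
135 [array([ 70., 176.]), array([601.,  96.])]
195 [array([103., 254.]), array([542., 148.])]
255 [array([123., 256.]), array([496., 173.])]
315 [array([110., 170.]), array([511., 143.])]
```

Reprojected star balls match within about 1 px, and only the (505,240) corner was misread. I'll refit with the balls in place of that corner.

Run:
```python
from h import *
S=lambda u,v:(230+u*110/400,160+v*110/400)
T=lambda u,v:(235+(u-400)*.3,130+v*.3)
ball=lambda d:(70*np.sin(np.radians(d)),128,125+70*np.cos(np.radians(d)))
ob=[("side",S(181,153),(-64,83,185)),("side",S(187,257),(-74,83,94)),("side",S(392,303),(-100,-75,0)),
("side",S(75,86),ball(15)),("side",S(55,95),ball(75)),("side",S(103,256),ball(195)),("side",S(125,257),ball(255)),
("top",T(538,197),(-64,83,185)),("top",T(612,385),(-100,-75,0)),("top",T(770,245),(100,-75,0)),
("top",T(580,86),ball(15)),("top",T(624,63),ball(75)),("top",T(605,98),ball(135)),("top",T(515,144),ball(315)),("top",T(498,174),ball(255))]
def f(s): return np.concatenate([proj(n,s2w(s,p))[0]-px for n,px,p in ob])
o=least_squares(f,[536,-107,-52],loss='soft_l1'); s=o.x
print(s); print(f(s).reshape(-1,2).round(1))
for nm,p in dict(hub=(0,128,125),ball=ball(15),ball2=ball(-15),tip=(-64,83,185),pin=(-74,83,94),tipstop=(-125,83,170)).items(): print(nm,s2w(s,p).round(1))
c,n=np.cos(np.radians(s[2])),np.sin(np.radians(s[2])); print(c,n)
np.save('s.npy',s)
```

```text
[ 535.75013971 -107.99441388  -52.02150822]
[[-0.1  0.3]
 [ 0.2 -0.6]
 [ 0.9 -0.6]
 [ 0.  -0. ]
 [ 0.5 -0.4]
 [ 0.  -0.8]
 [-0.3 -0.5]
 [-1.3 -0.4]
 [ 0.3  0.1]
 [ 3.1  1.1]
 [-0.5 -0.1]
 [-0.4  0.1]
 [-0.8 -0.5]
 [-0.8 -0.2]
 [-0.1 -0.4]]
hub [[636.6 -29.2 125. ]]
ball [[647.8 -43.5 192.6]]
ball2 [[625.5 -14.9 192.6]]
tip [[561.8  -6.5 185. ]]
pin [[555.6   1.4  94. ]]
tipstop [[524.3  41.6 170. ]]
0.6153656212300489 -0.7882418107460146
```

Fit is good to about 3 mm: the stand is at (536,-108) with yaw -52°. I'll shut the gripper and travel high, turning the tool to yaw 128° so that tool x = stand -x and tool y = stand y.

Emit:
{"api": "servo_tool", "payload": {"rows": [{"dp": [0.037, -0.026, -0.02], "twist": -7.5, "grip": 0}, {"dp": [0.073, -0.052, -0.04], "twist": -15, "grip": 0}, {"dp": [0.11, -0.078, -0.06], "twist": -22.5, "grip": 0}, {"dp": [0.147, -0.105, -0.06], "twist": -30, "grip": 0}, {"dp": [0.183, -0.131, -0.06], "twist": -37.5, "grip": 0}, {"dp": [0.22, -0.157, -0.06], "twist": -45, "grip": 0}, {"dp": [0.257, -0.183, -0.06], "twist": -52.5, "grip": 0}, {"dp": [0.293, -0.209, -0.06], "twist": -60, "grip": 0}, {"dp": [0.33, -0.235, -0.06], "twist": -67.5, "grip": 0}, {"dp": [0.367, -0.262, -0.06], "twist": -75, "grip": 0}, {"dp": [0.403, -0.288, -0.06], "twist": -82.5, "grip": 0}, {"dp": [0.44, -0.314, -0.06], "twist": -90, "grip": 0}]}}

```text
t: 1.3
tcp_pos: [494.5, -131.6, 298.3]
eef_rot: [180.0, -0.1, 105.8]
contact_force: [0.2, -0.8, -0.8]
width: 0.4
```

Emit:
{"api": "servo_tool", "payload": {"rows": [{"dp": [0.025, 0.036, 0], "twist": -7.4, "grip": 0}, {"dp": [0.05, 0.073, 0], "twist": -14.8, "grip": 0}, {"dp": [0.076, 0.109, 0], "twist": -22.2, "grip": 0}, {"dp": [0.076, 0.109, 0.03], "twist": -22.2, "grip": 0}, {"dp": [0.076, 0.109, 0.048], "twist": -22.2, "grip": 0}, {"dp": [0.076, 0.109, 0.048], "twist": -22.2, "grip": 0}, {"dp": [0.076, 0.109, 0.048], "twist": -22.2, "grip": 0}]}}

```text
t: 2.0
tcp_pos: [578.4, -28.7, 250.4]
eef_rot: [180.0, -0.1, 128.0]
contact_force: [0.8, -0.6, 0.5]
width: 0.6
```

```bash
cat >> h.py <<'E'
import cv2
s=np.load('s.npy')
def where():
    o=r.observe(); p=R.from_euler('z',-s[2],degrees=True).apply(o['tcp_pos']-[s[0],s[1],0])
    print('t',o['t'],'stand-frame tcp',p.round(1),'rot',o['eef_rot'].round(1),'F',R.from_euler('z',-s[2],degrees=True).apply(o['contact_force']).round(2))
def pic(name):
    a=cv2.resize(imaging.camera("side")[150:260,230:340,::-1],(400,400),interpolation=3)
    b=cv2.resize(imaging.camera("top")[130:250,235:355,::-1],(400,400),interpolation=3)
    cv2.imwrite(f"pics/{name}.png",np.hstack([a,b]))
E
python3 -c "
from h import *
where();pic('a')"
```

```text
t 2.0 stand-frame tcp [-36.3  82.4 250.4] rot [ 1.80e+02 -1.00e-01  1.28e+02] F [0.95 0.24 0.54]
```

View pics/a.png

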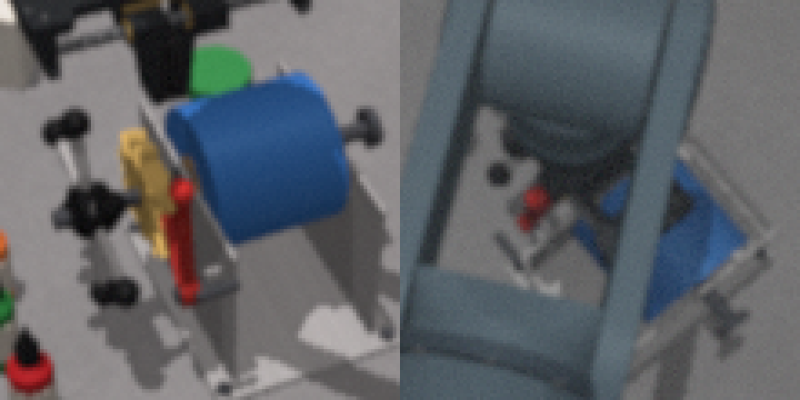

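The shut fingertip is above the +x side of the lever, at (165,95) in the side crop. The pawl is still down. I'll descend to z = 178.

Emit:
{"api": "servo_tool", "payload": {"rows": [{"dp": [0, 0, 0.02], "twist": 0, "grip": 0}, {"dp": [0, 0, 0.04], "twist": 0, "grip": 0}, {"dp": [0, 0, 0.06], "twist": 0, "grip": 0}, {"dp": [0, 0, 0.072], "twist": 0, "grip": 0}, {"dp": [0.002, 0, 0.072], "twist": 0, "grip": 0}, {"dp": [0.004, 0, 0.072], "twist": 0, "grip": 0}, {"dp": [0.006, 0, 0.072], "twist": 0, "grip": 0}, {"dp": [0.008, 0, 0.072], "twist": 0, "grip": 0}]}}

```text
t: 2.9
tcp_pos: [574.9, -22.7, 181.1]
eef_rot: [179.8, 0.1, 128.0]
contact_force: [-0.6, 0.4, 0.1]
width: 0.4
```

Emit:
{"api": "servo_tool", "payload": {"rows": [{"dp": [0.003, 0, 0], "twist": 0, "grip": 0}, {"dp": [0.006, 0, 0], "twist": 0, "grip": 0}, {"dp": [0.009, 0, 0], "twist": 0, "grip": 0}, {"dp": [0.012, 0, 0], "twist": 0, "grip": 0}, {"dp": [0.015, 0, 0], "twist": 0, "grip": 0}, {"dp": [0.018, 0, 0], "twist": 0, "grip": 0}, {"dp": [0.021, 0, 0], "twist": 0, "grip": 0}, {"dp": [0.024, 0, 0], "twist": 0, "grip": 0}, {"dp": [0.027, 0, 0], "twist": 0, "grip": 0}, {"dp": [0.03, 0, 0], "twist": 0, "grip": 0}, {"dp": [0.033, 0, 0], "twist": 0, "grip": 0}, {"dp": [0.036, 0, 0], "twist": 0, "grip": 0}]}}

```text
t: 4.1
tcp_pos: [552.6, 5.8, 181.0]
eef_rot: [179.8, 0.1, 128.0]
contact_force: [-0.8, -0.9, 0.6]
width: 0.5
```

```bash
python3 -c "
from h import *
where();pic('b')"
```

```text
t 4.1 stand-frame tcp [-79.4  83.3 181. ] rot [1.798e+02 1.000e-01 1.280e+02] F [ 0.23 -1.18  0.57]
```

View pics/b.png

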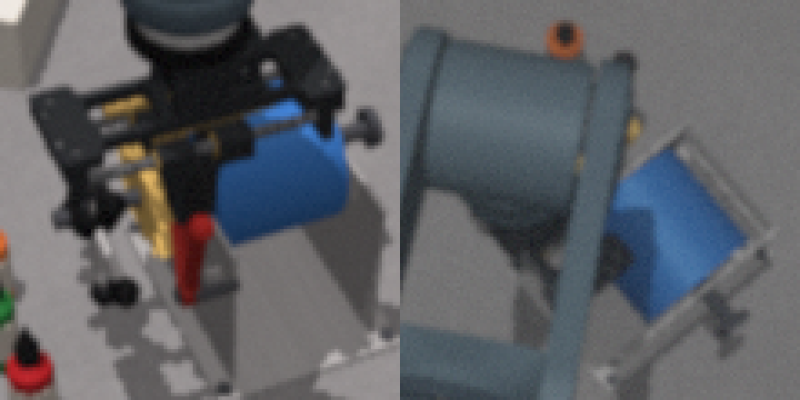

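The lever is tipping, with its ball now at (200,228) in the side crop and riding on the fingertip. I'll push slowly past the tipping point.

Emit:
{"api": "servo_tool", "payload": {"rows": [{"dp": [0.002, 0, 0], "twist": 0, "grip": 0}, {"dp": [0.004, 0, 0], "twist": 0, "grip": 0}, {"dp": [0.006, 0, 0], "twist": 0, "grip": 0}, {"dp": [0.008, 0, 0], "twist": 0, "grip": 0}, {"dp": [0.01, 0, 0], "twist": 0, "grip": 0}, {"dp": [0.012, 0, 0], "twist": 0, "grip": 0}, {"dp": [0.014, 0, 0], "twist": 0, "grip": 0}, {"dp": [0.016, 0, 0], "twist": 0, "grip": 0}, {"dp": [0.016, 0, 0], "twist": 0, "grip": 0}, {"dp": [0.016, 0, 0], "twist": 0, "grip": 0}]}}

```text
t: 5.2
tcp_pos: [542.6, 18.6, 181.0]
eef_rot: [179.8, 0.1, 128.0]
contact_force: [-0.4, -0.2, 0.6]
width: 0.3
```

```bash
cat >> h.py <<'E'
def red():
    im=imaging.camera("side"); h=cv2.cvtColor(im,cv2.COLOR_RGB2HSV)
    m=(((h[...,0]<6)|(h[...,0]>174))&(h[...,1]>150)&(h[...,2]>60)).astype('uint8'); m[:180]=0; m[:,:262]=0; m[:,330:]=0; m[270:]=0
    v,u=np.nonzero(m); print('red n',len(v),'top',v.min(),'u at top rows',u[v<v.min()+7].mean().round(1),'mean',u.mean().round(1),v.mean().round(1))
    for th in (0,.07,.16,.3,.5,.7):
        c,q=np.cos(th),np.sin(th); P=(-74+10*c-91*q,83,94+91*c+10*q); print(th,proj("side",s2w(s,P))[0].round(1))
E
python3 -c "
from h import *
where();red()"
```

```text
t 5.2 stand-frame tcp [-95.6  83.3 181. ] rot [1.798e+02 1.000e-01 1.280e+02] F [-0.09 -0.49  0.6 ]
red n 135 top 216 u at top rows 283.7 mean 284.1 223.9
0 [279.6 202.3]
0.07 [280.6 203.9]
0.16 [281.9 206.2]
0.3 [283.9 210.1]
0.5 [286.7 216.6]
0.7 [289.3 223.7]
```

Emit:
{"api": "servo_tool", "payload": {"rows": [{"dp": [-0.01, 0, 0], "twist": 0, "grip": 0}, {"dp": [-0.025, 0, -0.02], "twist": 0, "grip": 0}, {"dp": [-0.035, 0, -0.05], "twist": 0, "grip": 0}, {"dp": [-0.065, 0.01, -0.065], "twist": 0, "grip": 0}, {"dp": [-0.1, 0.03, -0.065], "twist": 0, "grip": 0}, {"dp": [-0.142, 0.045, -0.065], "twist": 0, "grip": 0}, {"dp": [-0.142, 0.045, -0.065], "twist": 0, "grip": 0}, {"dp": [-0.142, 0.045, -0.065], "twist": 0, "grip": 0}]}}

```text
t: 6.05
tcp_pos: [665.5, -66.7, 244.9]
eef_rot: [179.9, -0.0, 127.9]
contact_force: [0.8, -0.1, -0.2]
width: 0.4
```

```bash
python3 -c "
from h import *
where();red();pic('c')"
```

```text
t 6.05 stand-frame tcp [ 47.3 127.7 244.9] rot [179.9  -0.  127.9] F [ 0.57  0.55 -0.18]
red n 142 top 215 u at top rows 283.1 mean 283.9 223.5
0 [279.6 202.3]
0.07 [280.6 203.9]
0.16 [281.9 206.2]
0.3 [283.9 210.1]
0.5 [286.7 216.6]
0.7 [289.3 223.7]
```

View pics/c.png

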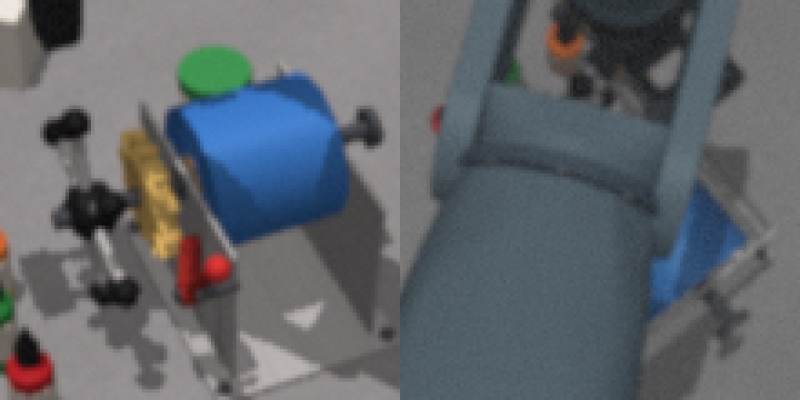

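The pawl is at its stop: the lever ball is at (217,270) in the side crop, or pixel (289.7,224), against (289.3,223.7) predicted. The star has not moved. I'll descend on the +x side of the top ball.

Emit:
{"api": "servo_tool", "payload": {"rows": [{"dp": [0, 0, 0.02], "twist": 0, "grip": 0}, {"dp": [0, 0, 0.04], "twist": 0, "grip": 0}, {"dp": [0, 0, 0.057], "twist": 0, "grip": 0}, {"dp": [0, 0, 0.057], "twist": 0, "grip": 0}, {"dp": [0.003, 0, 0.057], "twist": 0, "grip": 0}, {"dp": [0.003, 0, 0.057], "twist": 0, "grip": 0}]}}

```text
t: 6.8
tcp_pos: [663.5, -62.5, 191.1]
eef_rot: [179.8, 0.2, 128.1]
contact_force: [-0.1, -0.6, 0.1]
width: 0.3
```

Emit:
{"api": "servo_tool", "payload": {"rows": [{"dp": [0.002, 0, 0], "twist": 0, "grip": 0}, {"dp": [0.002, 0, 0], "twist": 0, "grip": 0}]}}

```text
t: 7.0
tcp_pos: [662.7, -60.8, 192.3]
eef_rot: [179.7, 0.3, 128.1]
contact_force: [-0.6, 0.2, -0.2]
width: 0.5
```

Emit:
{"api": "servo_tool", "payload": {"rows": [{"dp": [0.002, 0, 0], "twist": 0, "grip": 0}, {"dp": [0.002, 0, 0], "twist": 0, "grip": 0}]}}

```text
t: 7.2
tcp_pos: [661.7, -59.2, 192.8]
eef_rot: [179.7, 0.3, 128.1]
contact_force: [0.4, -0.7, -0.1]
width: 0.4
```

Emit:
{"api": "servo_tool", "payload": {"rows": [{"dp": [0.002, 0, 0], "twist": 0, "grip": 0}, {"dp": [0.002, 0, 0], "twist": 0, "grip": 0}]}}

```text
t: 7.4
tcp_pos: [660.8, -58.1, 193.3]
eef_rot: [179.6, 0.4, 128.1]
contact_force: [1.1, -2.2, 1.5]
width: 0.6
```

Emit:
{"api": "servo_tool", "payload": {"rows": [{"dp": [0.002, 0, 0], "twist": 0, "grip": 0}, {"dp": [0.002, 0, 0], "twist": 0, "grip": 0}]}}

```text
t: 7.6
tcp_pos: [659.8, -56.8, 193.8]
eef_rot: [179.6, 0.4, 128.1]
contact_force: [2.0, -2.5, 2.0]
width: 0.1
```

```bash
cat >> h.py <<'E'
def dark():
    im=imaging.camera("side"); g=im.max(2); m=(g<45).astype('uint8'); m[:,:236]=0; m[:,275:]=0;m[:175]=0;m[245:]=0
    k,_,st,c=cv2.connectedComponentsWithStats(m)
    for i in range(1,k):
        if st[i,4]>8: print('dark',st[i].tolist(),c[i].round(2))
    for rr in (0,-.25,-.5,-.524): print(rr,[proj("side",s2w(s,(70*np.sin(a),128,125+70*np.cos(a))))[0].round(1).tolist() for a in np.radians([15,75,195,255])+rr])
E
python3 -c "
from h import *
where();dark()"
```

```text
t 7.6 stand-frame tcp [ 36.  129.3 193.8] rot [179.6   0.4 128.1] F [ 3.21 -0.01  1.99]
dark [242, 175, 12, 14, 130] [248.12 180.92]
dark [247, 201, 21, 14, 144] [255.82 207.33]
dark [255, 228, 13, 7, 64] [261.61 230.64]
dark [236, 242, 4, 3, 9] [237.11 243.22]
0 [[250.7, 183.6], [245.7, 185.8], [258.3, 229.6], [264.1, 230.1]]
-0.25 [[252.9, 187.3], [246.0, 182.8], [256.2, 225.8], [263.4, 232.6]]
-0.5 [[255.3, 192.4], [247.0, 181.3], [254.0, 220.9], [262.3, 233.3]]
-0.524 [[255.6, 192.9], [247.1, 181.2], [253.8, 220.4], [262.1, 233.3]]
```

Contact is at finger x ≈ 38.4, so the ball centre is at x ≈ 18.4, which matches ratchet ≈ 0. The tool crept up to z = 194, so I'll back off a little, lower it and push most of the notch.

Emit:
{"api": "servo_tool", "payload": {"rows": [{"dp": [-0.005, -0.001, 0], "twist": 0, "grip": 0}, {"dp": [-0.005, -0.001, 0.01], "twist": 0, "grip": 0}, {"dp": [-0.004, -0.001, 0.01], "twist": 0, "grip": 0}, {"dp": [-0.001, -0.001, 0.01], "twist": 0, "grip": 0}, {"dp": [0.002, -0.001, 0.01], "twist": 0, "grip": 0}, {"dp": [0.005, -0.001, 0.01], "twist": 0, "grip": 0}, {"dp": [0.008, -0.001, 0.01], "twist": 0, "grip": 0}, {"dp": [0.011, -0.001, 0.01], "twist": 0, "grip": 0}, {"dp": [0.014, -0.001, 0.01], "twist": 0, "grip": 0}, {"dp": [0.017, -0.001, 0.01], "twist": 0, "grip": 0}, {"dp": [0.018, -0.001, 0.01], "twist": 0, "grip": 0}, {"dp": [0.018, -0.001, 0.01], "twist": 0, "grip": 0}]}}

```text
t: 8.85
tcp_pos: [647.9, -42.7, 183.6]
eef_rot: [179.6, 0.4, 128.1]
contact_force: [1.9, -1.0, 1.3]
width: 0.2
```

```bash
python3 -c "
from h import *
where();dark()"
```

```text
t 8.85 stand-frame tcp [ 17.6 128.6 183.6] rot [179.6   0.4 128.1] F [1.9  0.87 1.34]
dark [242, 175, 15, 18, 202] [250.24 182.06]
dark [245, 199, 4, 5, 10] [246.  200.6]
dark [248, 201, 15, 15, 108] [253.61 207.1 ]
dark [259, 211, 7, 8, 40] [262.2  214.75]
dark [253, 223, 6, 6, 23] [255.   225.91]
dark [260, 230, 7, 7, 38] [263.16 232.95]
dark [236, 242, 4, 3, 9] [237.11 243.22]
0 [[250.7, 183.6], [245.7, 185.8], [258.3, 229.6], [264.1, 230.1]]
-0.25 [[252.9, 187.3], [246.0, 182.8], [256.2, 225.8], [263.4, 232.6]]
-0.5 [[255.3, 192.4], [247.0, 181.3], [254.0, 220.9], [262.3, 233.3]]
-0.524 [[255.6, 192.9], [247.1, 181.2], [253.8, 220.4], [262.1, 233.3]]
```

Emit:
{"api": "servo_tool", "payload": {"rows": [{"dp": [0.002, 0, 0.001], "twist": 0, "grip": 0}, {"dp": [0.004, 0, 0.001], "twist": 0, "grip": 0}, {"dp": [0.006, 0, 0.001], "twist": 0, "grip": 0}, {"dp": [0.008, 0, 0.001], "twist": 0, "grip": 0}, {"dp": [0.01, 0, 0.001], "twist": 0, "grip": 0}, {"dp": [0.011, 0, 0.001], "twist": 0, "grip": 0}, {"dp": [0.011, 0, 0.001], "twist": 0, "grip": 0}]}}

```text
t: 9.6
tcp_pos: [640.8, -33.9, 182.3]
eef_rot: [179.6, 0.4, 128.1]
contact_force: [1.3, -1.2, 0.5]
width: 0.3
```

```bash
python3 -c "
from h import *
where();dark()
im=imaging.camera('side')[150:260,220:320,::-1]; cv2.imwrite('pics/d.png',cv2.resize(im,(500,550),interpolation=3))"
```

```text
t 9.6 stand-frame tcp [  6.2 128.4 182.3] rot [179.6   0.4 128.1] F [1.78 0.31 0.52]
dark [243, 175, 18, 21, 252] [251.65 183.11]
dark [244, 195, 5, 5, 13] [245.46 196.46]
dark [249, 201, 14, 15, 113] [254.27 207.39]
dark [260, 216, 7, 7, 38] [263.08 219.37]
dark [252, 221, 5, 4, 15] [253.73 222.93]
dark [259, 231, 7, 7, 34] [262.26 233.82]
dark [236, 242, 4, 3, 9] [237.11 243.22]
0 [[250.7, 183.6], [245.7, 185.8], [258.3, 229.6], [264.1, 230.1]]
-0.25 [[252.9, 187.3], [246.0, 182.8], [256.2, 225.8], [263.4, 232.6]]
-0.5 [[255.3, 192.4], [247.0, 181.3], [254.0, 220.9], [262.3, 233.3]]
-0.524 [[255.6, 192.9], [247.1, 181.2], [253.8, 220.4], [262.1, 233.3]]
```

View pics/d.png

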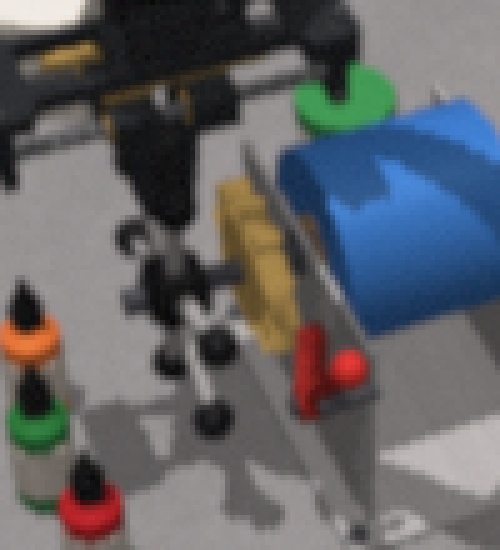

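The ball at 315° (lower centre of the star) is isolated in the side view, so I'll use it for the fine angle.

```bash
python3 -c "
from h import *
for rr in (-.26,-.3,-.4,-.44,-.46,-.48,-.5,-.52,-.54): print(rr,[proj('side',s2w(s,(70*np.sin(a),128,125+70*np.cos(a))))[0].round(2).tolist() for a in np.radians([315,255])+rr])
for x in (17.6,6.2,4,3): print(x, np.arcsin((x-20)/70)-np.radians(15))
"
```

```text
-0.26 [[262.16, 213.65], [263.39, 232.62]]
-0.3 [[262.39, 214.72], [263.23, 232.84]]
-0.4 [[262.92, 217.31], [262.78, 233.23]]
-0.44 [[263.11, 218.31], [262.58, 233.31]]
-0.46 [[263.2, 218.81], [262.47, 233.33]]
-0.48 [[263.29, 219.3], [262.37, 233.34]]
-0.5 [[263.37, 219.78], [262.26, 233.35]]
-0.52 [[263.44, 220.26], [262.14, 233.34]]
-0.54 [[263.52, 220.73], [262.03, 233.32]]
17.6 -0.2960918228417804
6.2 -0.4602421126032158
4 -0.4924093990852628
3 -0.5071094776464692
```

Image and finger agree at ratchet ≈ -0.46. I'll go 3 mm more, to about -0.505.

Emit:
{"api": "servo_tool", "payload": {"rows": [{"dp": [0.001, 0, 0.001], "twist": 0, "grip": 0}, {"dp": [0.002, 0, 0.001], "twist": 0, "grip": 0}, {"dp": [0.003, 0, 0.001], "twist": 0, "grip": 0}, {"dp": [0.003, 0, 0.001], "twist": 0, "grip": 0}, {"dp": [0.003, 0, 0.001], "twist": 0, "grip": 0}]}}

```text
t: 10.2
tcp_pos: [638.8, -31.4, 181.0]
eef_rot: [179.6, 0.3, 128.1]
contact_force: [1.4, -1.7, -0.0]
width: 0.6
```

```bash
python3 -c "
from h import *
where();dark();dark()" | grep -v '^[-0]'
```

```text
t 10.2 stand-frame tcp [  3.  128.4 181. ] rot [179.6   0.3 128.1] F [ 2.19  0.1  -0.03]
dark [244, 175, 23, 24, 286] [252.22 184.09]
dark [249, 201, 14, 15, 113] [254.31 207.49]
dark [260, 218, 8, 6, 35] [263.4  220.46]
dark [251, 220, 6, 4, 17] [253.12 221.71]
dark [259, 231, 7, 6, 35] [262.09 233.71]
dark [236, 242, 4, 3, 9] [237.11 243.22]
dark [244, 175, 23, 24, 286] [252.15 184.16]
dark [249, 201, 14, 15, 112] [254.36 207.47]
dark [260, 218, 7, 6, 35] [263.23 220.37]
dark [251, 220, 6, 4, 17] [253.12 221.76]
dark [259, 231, 7, 6, 35] [262.09 233.71]
dark [236, 242, 4, 3, 9] [237.11 243.22]
```

The angle is -0.505 by both measures. I'll retract, rise, and move over to the -x side of the tipped lever.

Emit:
{"api": "servo_tool", "payload": {"rows": [{"dp": [-0.01, 0, 0], "twist": 0, "grip": 0}, {"dp": [-0.012, 0, -0.02], "twist": 0, "grip": 0}, {"dp": [-0.012, 0, -0.05], "twist": 0, "grip": 0}, {"dp": [0.01, -0.015, -0.065], "twist": 0, "grip": 0}, {"dp": [0.05, -0.03, -0.065], "twist": 0, "grip": 0}, {"dp": [0.09, -0.045, -0.065], "twist": 0, "grip": 0}, {"dp": [0.13, -0.045, -0.065], "twist": 0, "grip": 0}, {"dp": [0.16, -0.045, -0.065], "twist": 0, "grip": 0}, {"dp": [0.16, -0.045, -0.065], "twist": 0, "grip": 0}, {"dp": [0.16, -0.045, -0.065], "twist": 0, "grip": 0}]}}

```text
t: 11.3
tcp_pos: [504.3, 66.9, 245.0]
eef_rot: [179.6, 0.4, 128.2]
contact_force: [-0.3, -0.5, -0.5]
width: 0.3
```

```bash
python3 -c "
from h import *
where();dark();pic('e')"
```

```text
t 11.3 stand-frame tcp [-157.2   82.8  245. ] rot [179.6   0.4 128.2] F [ 0.26 -0.54 -0.48]
dark [264, 175, 11, 5, 27] [269.11 176.7 ]
dark [244, 178, 26, 38, 285] [256.49 199.79]
dark [270, 188, 5, 5, 13] [272.46 190.31]
dark [244, 194, 4, 5, 14] [245.07 195.57]
dark [260, 217, 7, 7, 35] [263.2 220.2]
dark [251, 220, 6, 4, 18] [253.28 221.78]
dark [259, 231, 7, 6, 35] [262.09 233.71]
dark [236, 242, 4, 3, 9] [237.11 243.22]
0 [[250.7, 183.6], [245.7, 185.8], [258.3, 229.6], [264.1, 230.1]]
-0.25 [[252.9, 187.3], [246.0, 182.8], [256.2, 225.8], [263.4, 232.6]]
-0.5 [[255.3, 192.4], [247.0, 181.3], [254.0, 220.9], [262.3, 233.3]]
-0.524 [[255.6, 192.9], [247.1, 181.2], [253.8, 220.4], [262.1, 233.3]]
```

View pics/e.png

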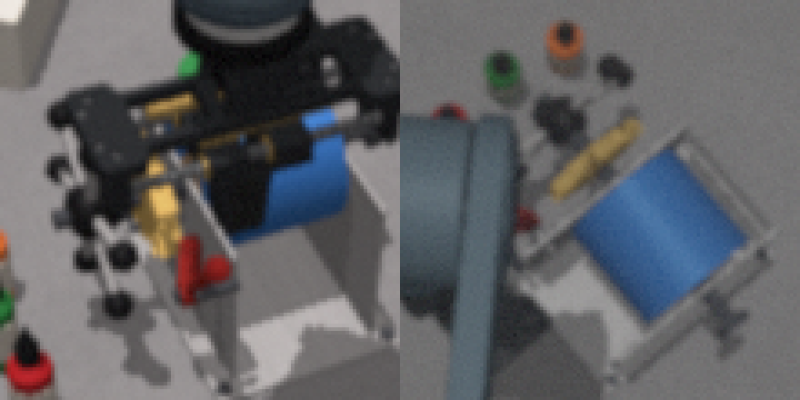

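The star stayed at about -0.50 and the lever is still at its stop, with its ball at (217,270). I'll descend and push the lever gently back.

Emit:
{"api": "servo_tool", "payload": {"rows": [{"dp": [0, 0, 0.025], "twist": 0, "grip": 0}, {"dp": [0, 0, 0.05], "twist": 0, "grip": 0}, {"dp": [0, 0, 0.07], "twist": 0, "grip": 0}, {"dp": [0, 0, 0.08], "twist": 0, "grip": 0}, {"dp": [-0.003, 0, 0.08], "twist": 0, "grip": 0}, {"dp": [-0.006, 0, 0.08], "twist": 0, "grip": 0}, {"dp": [-0.009, 0, 0.08], "twist": 0, "grip": 0}, {"dp": [-0.012, 0, 0.08], "twist": 0, "grip": 0}, {"dp": [-0.015, 0, 0.08], "twist": 0, "grip": 0}, {"dp": [-0.018, 0, 0.08], "twist": 0, "grip": 0}, {"dp": [-0.021, 0, 0.08], "twist": 0, "grip": 0}, {"dp": [-0.024, 0, 0.08], "twist": 0, "grip": 0}]}}

```text
t: 12.65
tcp_pos: [520.5, 46.8, 164.9]
eef_rot: [179.7, 0.3, 128.0]
contact_force: [-0.1, 0.4, 0.3]
width: 0.4
```

Emit:
{"api": "servo_tool", "payload": {"rows": [{"dp": [-0.003, 0, 0], "twist": 0, "grip": 0}, {"dp": [-0.006, 0, 0], "twist": 0, "grip": 0}, {"dp": [-0.009, 0, 0], "twist": 0, "grip": 0}, {"dp": [-0.012, 0, 0], "twist": 0, "grip": 0}, {"dp": [-0.015, 0, 0], "twist": 0, "grip": 0}, {"dp": [-0.017, 0, 0], "twist": 0, "grip": 0}, {"dp": [-0.019, 0, 0], "twist": 0, "grip": 0}, {"dp": [-0.021, 0, 0], "twist": 0, "grip": 0}, {"dp": [-0.023, 0, 0], "twist": 0, "grip": 0}, {"dp": [-0.023, 0, 0], "twist": 0, "grip": 0}]}}

```text
t: 13.65
tcp_pos: [534.8, 28.5, 165.1]
eef_rot: [179.6, 0.3, 128.0]
contact_force: [0.1, 0.4, -0.8]
width: 0.5
```

```bash
python3 -c "
from h import *
where();red()"
```

```text
t 13.65 stand-frame tcp [-108.1   83.2  165.1] rot [179.6   0.3 128. ] F [-0.22  0.34 -0.85]
red n 89 top 210 u at top rows 277.7 mean 279.7 222.5
0 [279.6 202.3]
0.07 [280.6 203.9]
0.16 [281.9 206.2]
0.3 [283.9 210.1]
0.5 [286.7 216.6]
0.7 [289.3 223.7]
```

Emit:
{"api": "servo_tool", "payload": {"rows": [{"dp": [-0.002, 0, 0], "twist": 0, "grip": 0}, {"dp": [-0.004, 0, 0], "twist": 0, "grip": 0}, {"dp": [-0.006, 0, 0], "twist": 0, "grip": 0}, {"dp": [-0.008, 0, 0], "twist": 0, "grip": 0}, {"dp": [-0.008, 0, 0], "twist": 0, "grip": 0}, {"dp": [0.005, 0, 0], "twist": 0, "grip": 0}, {"dp": [0.03, 0, 0], "twist": 0, "grip": 0}, {"dp": [0.06, 0, -0.03], "twist": 0, "grip": 0}, {"dp": [0.09, 0, -0.07], "twist": 0, "grip": 0}, {"dp": [0.13, 0, -0.11], "twist": 0, "grip": 0}, {"dp": [0.17, 0, -0.14], "twist": 0, "grip": 0}, {"dp": [0.17, 0, -0.14], "twist": 0, "grip": 0}]}}

```text
t: 14.9
tcp_pos: [427.8, 165.8, 308.4]
eef_rot: [179.3, 0.5, 128.3]
contact_force: [1.2, 0.3, 0.6]
width: 0.2
```

```bash
python3 -c "
from h import *
where();red();dark()
im=imaging.camera('side')[150:260,220:320,::-1]; cv2.imwrite('pics/f.png',cv2.resize(im,(500,550),interpolation=3))"
```

```text
t 14.9 stand-frame tcp [-282.3   83.4  308.4] rot [179.3   0.5 128.3] F [0.51 1.15 0.62]
red n 61 top 214 u at top rows 277.2 mean 279.6 224.9
0 [279.6 202.3]
0.07 [280.6 203.9]
0.16 [281.9 206.2]
0.3 [283.9 210.1]
0.5 [286.7 216.6]
0.7 [289.3 223.7]
dark [244, 179, 6, 6, 31] [246.45 181.42]
dark [252, 190, 7, 7, 37] [255.16 192.92]
dark [244, 194, 4, 5, 12] [245.17 195.58]
dark [270, 197, 5, 13, 22] [272.23 203.  ]
dark [249, 202, 13, 14, 102] [254.27 207.83]
dark [260, 218, 7, 6, 34] [263.18 220.29]
dark [251, 220, 6, 4, 17] [253.12 221.76]
dark [259, 231, 7, 6, 35] [262.09 233.71]
dark [236, 242, 4, 3, 9] [237.11 243.22]
0 [[250.7, 183.6], [245.7, 185.8], [258.3, 229.6], [264.1, 230.1]]
-0.25 [[252.9, 187.3], [246.0, 182.8], [256.2, 225.8], [263.4, 232.6]]
-0.5 [[255.3, 192.4], [247.0, 181.3], [254.0, 220.9], [262.3, 233.3]]
-0.524 [[255.6, 192.9], [247.1, 181.2], [253.8, 220.4], [262.1, 233.3]]
```

View pics/f.png

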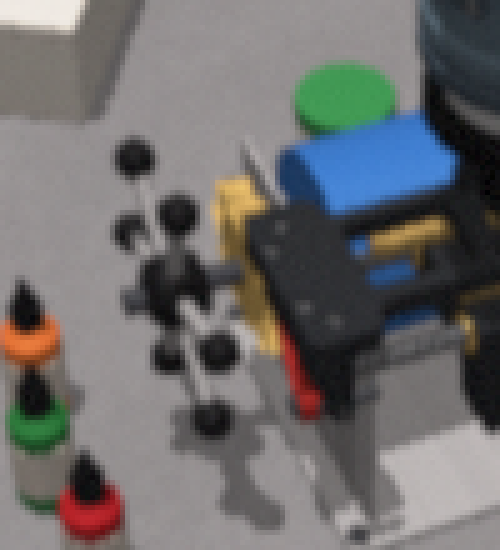

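The star is at about -0.50, with its top ball at pixel (255.2,192.9). The gripper hides the lever, so I'll move it aside.

Emit:
{"api": "servo_tool", "payload": {"rows": [{"dp": [0, -0.04, 0], "twist": 0, "grip": 0}, {"dp": [0, -0.08, 0], "twist": 0, "grip": 0}, {"dp": [0, -0.12, 0], "twist": 0, "grip": 0}, {"dp": [0.03, -0.14, 0], "twist": 0, "grip": 0}, {"dp": [0.03, -0.14, 0], "twist": 0, "grip": 0}, {"dp": [0.03, -0.14, 0], "twist": 0, "grip": 0}]}}

```text
t: 15.65
tcp_pos: [299.8, 99.4, 301.6]
eef_rot: [179.7, 0.4, 128.0]
contact_force: [0.1, -0.4, 0.7]
width: 0.4
```

```bash
python3 -c "
from h import *
where();red();dark()
pic('g')"
```

```text
t 15.65 stand-frame tcp [-308.6  -58.4  301.6] rot [179.7   0.4 128. ] F [ 0.42 -0.18  0.66]
red n 180 top 199 u at top rows 279.6 mean 279.5 215.8
0 [279.6 202.3]
0.07 [280.6 203.9]
0.16 [281.9 206.2]
0.3 [283.9 210.1]
0.5 [286.7 216.6]
0.7 [289.3 223.7]
dark [244, 179, 6, 6, 31] [246.45 181.42]
dark [252, 190, 7, 7, 37] [255.16 192.92]
dark [244, 194, 4, 5, 12] [245.   195.75]
dark [249, 202, 13, 14, 106] [254.19 207.77]
dark [260, 217, 7, 7, 36] [263.25 220.28]
dark [251, 220, 6, 4, 18] [253.28 221.78]
dark [259, 231, 7, 7, 37] [262.08 233.73]
dark [236, 242, 4, 3, 9] [237.11 243.22]
0 [[250.7, 183.6], [245.7, 185.8], [258.3, 229.6], [264.1, 230.1]]
-0.25 [[252.9, 187.3], [246.0, 182.8], [256.2, 225.8], [263.4, 232.6]]
-0.5 [[255.3, 192.4], [247.0, 181.3], [254.0, 220.9], [262.3, 233.3]]
-0.524 [[255.6, 192.9], [247.1, 181.2], [253.8, 220.4], [262.1, 233.3]]
```

View pics/g.png

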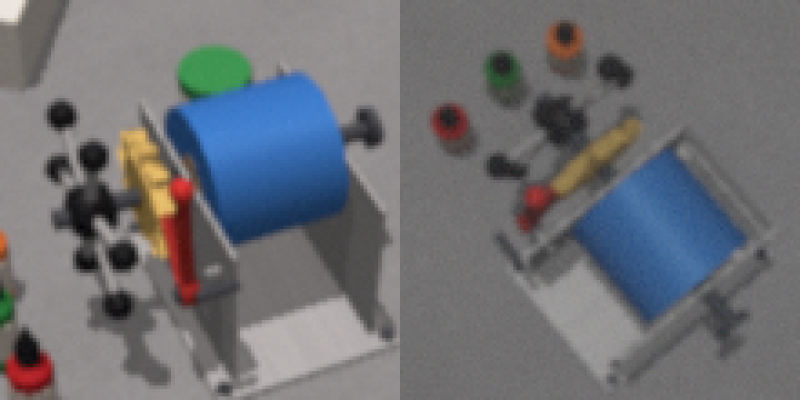

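The lever blob is back to its initial values (n 180, top row 199, mean (279.5,215.8) against (279.6,215.8)), so the pawl is fully down. The star is one notch back. I'll check the bystanders against the first picture and hand in.

```bash
python3 -c "
from h import *
a=cv2.imread('pics/side0.png'); b=imaging.camera('side')[:,:,::-1]
for n,(h0,h1) in dict(orange=(7,13),green=(50,75),redd=(0,5)).items():
  for im in (a,b):
    h=cv2.cvtColor(im,cv2.COLOR_BGR2HSV)[160:285,215:310]; m=(h[...,0]>=h0)&(h[...,0]<=h1)&(h[...,1]>150); m[:,45:]&=(n=='green')
    v,u=np.nonzero(m); print(n,len(v),u.mean().round(2),v.mean().round(2))
red();where();r.job_done()"
```

```text
orange 86 10.73 58.53
orange 87 10.68 58.56
green 69 19.99 66.64
green 64 17.09 70.31
redd 17 21.29 93.88
redd 15 21.67 96.47
red n 178 top 199 u at top rows 279.6 mean 279.5 215.7
0 [279.6 202.3]
0.07 [280.6 203.9]
0.16 [281.9 206.2]
0.3 [283.9 210.1]
0.5 [286.7 216.6]
0.7 [289.3 223.7]
t 15.95 stand-frame tcp [-308.9  -57.8  302.2] rot [179.7   0.3 128.1] F [0.52 0.11 0.65]
the job is handed in; nothing more can be done
```

The roll is one notch looser and locked again. I handed the job in at about 16 s of the 58 s allowed. I used only the shut fingertip: it tipped the pawl to its stop, pushed the star wheel's top ball back one notch, and tipped the pawl back until it dropped in.

- **Pawl:** in the side picture the lever is back where it started, to within 0.1 pixel. That puts the pawl at about 0 (±0.02 rad), so it is fully in the gap and not resting on a tooth.
- **Wheel:** the star stands at about -0.505 rad by both the finger position and the image, against -0.524 for exactly one notch. I aimed slightly short on purpose so the pawl would not land on a crest. It did not move while the pawl was tipped back.
- **Forces:** contact readings at the ends of the moves stayed under 4 N, and the robot ended well clear of everything.
- **Bystanders:**
  - The orange bottle's position matched to 0.05 pixel.
  - The automatic check for the green and red bottles disagreed. Their colour-mask centres differed by up to about 4 pixels, though the masks were small and the green one may have taken in part of the balm jar's lid.
  - In the last viewed crops the three bottles look the same as at the start, and the gripper never came down near them.
  - I did not measure the cup, cap tray, pen or jar; the arm stayed high wherever it passed.

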